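# Lift a freshly inked printing block off its drying rack with the lifter

## Task

The carved printing block drying on the little two-rail rack still has a tacky face and edges, so do not touch it with the gripper: take the lifter by its wooden handle, slide its blade in between the rails under the middle of the block, and raise the block level and without tipping until it is at least 10 cm above the rails. Finish while still holding it there on the lifter, steady and level, with nothing else carrying it, and leave the baren and the jar undisturbed.

Things in the scene. Friction and masses are not known exactly. Their poses are not given: they have to be found in the camera images.
- block: Loose flat carved printing block of pale wood, 150 mm (its x) by 110 mm (its y) by 12 mm thick, 85 to 170 g, lying face up across the two rails of the rack. Origin: centre of its underside; z is up out of the carved face.
- rack: Fixed wooden rack, 150 (x) by 140 (y) by 50 mm high: base board 8 mm thick and two rails along its y, each 14 mm thick, centred at x = -62 and +62 mm, tops 50 mm above the table. The empty channel between them is 110 mm wide, 8 to 50 mm above the table, open at both y ends; the -y end faces the lifter. Turned up to 0.3 rad. Origin: centre of its underside, on the table.
- lifter: Loose lifter (flat spatula), 200 g, standing on its blade to the robot's right. Steel blade 80 mm wide (x), 120 long (y), 4 thick; its tip points to its +y, roughly towards the rack. A neck 10 mm thick rises from the blade's rear to a wooden handle running back along -y. Origin: centre of the blade's underside, z up. Centre of mass about 27 mm behind the origin.
- lifter_grip (a point): Place to grip the lifter's handle: on the handle's axis, 105 mm behind the lifter's origin (along its -y) and 50 mm above the blade's underside. The handle is 22 mm wide (lifter's x, the way to pinch), 26 mm tall, from 70 to 175 mm behind the origin, with free space beneath. Axes as the lifter's.
- baren: Bystander: round black rubbing pad (baren), 116 mm across, with a strap handle, 36 mm high, loose on the table. Origin: centre of its underside.
- jar: Bystander: closed ink jar, 60 mm across, 60 mm high, loose on the table. Origin: centre of its underside.
There are look-alikes about, which are no part of the job. Of the things that look like the rack, the smaller one is meant.

How it is judged (in metres and radians):
On the way:
1. the lifter's blade is under the middle of the block while the block still lies on the rails (horizontal distance between block and lifter below 0.04 m and z of lifter in the frame of block below 0 m and contact force between block and rack above 0.1 N), for 0.1 s.
At the end, for the whole second after the job is handed in: Block lies on the held lifter's blade (centres within 40 mm), underside over 145 mm above the table, tilt under 0.12 rad, slower than 0.02 m/s and 0.1 rad/s; block and lifter clear of the rack, gripper not touching the block, baren and jar within 20 mm of their starts (horizontal distance between block and lifter below 0.04 m and z of lifter in the frame of block below 0 m and height (world z) of block above 0.145 m and angle between block's own z axis and vertical below 0.12 rad and linear speed of block below 0.02 m/s and angular speed of block below 0.1 rad/s and contact force between block and lifter above 0.3 N and contact force between the fingers and lifter above 1 N and contact force between each of block, lifter and rack below 0.05 N and contact force between block and the arm below 0.05 N and contact force between block and the fingers below 0.05 N and distance of each of baren, jar from where it was at the start of the episode below 0.02 m); the arm keeps its last pose, push and grip.
It fails at once if the gripper or arm touches the block (contact force between block and the fingers above 0.5 N or contact force between block and the arm above 0.5 N).
It fails at once if the block is tipped by more than 0.3 rad (angle between block's own z axis and vertical above 0.3 rad).
It fails at once if the baren or the jar is disturbed by more than 20 mm (distance of any of baren, jar from where it was at the start of the episode above 0.02 m).
It also fails if it takes over 50 s, if anything falls off the work surface, if the arm or the gripper's body presses on something with over 40 N, if the wrist force passes 120 N, or if a joint passes its speed limit or range.

## Robot

A 6-joint arm with a two-finger parallel gripper is mounted at the origin on the work surface. World frame = base frame: x ahead of the robot, y to its left, z up, the work surface at z = 0. Lengths are in m, angles in degrees, forces in N, time in s.
With the tool pointing down it reaches from about 0.375 to 0.9 m from the base axis. Payload 3.1 kg.
Tool frame: the origin (TCP) lies between the finger pads; the fingertips stand 11 mm ahead of it and the grasp point (between the pads) lies 8 mm behind it; z points along the fingers, y is the line along which they close (so a half turn about z gives the same grasp; the last joint's range is limited). The gripper opens to 87 mm and grips with 3 to 60 N. Pads are 19 mm wide; open, the fingers measure 117 mm over their backs; the gripper's body (75 mm by 190 mm) begins 51 mm behind the grasp point.
Start: joints at [-82.821, 30.224, 82.088, -0, 67.689, -10.227], TCP at [0.187, -0.596, 0.234] pointing down, gripper open.
Joint ranges: [-176.69, 176.69], [-43.24, 126.21], [12.49, 139.97], [-82, 262], [0, 151.66], [-163.58, 163.58]. Speed limits (degrees/s): [159.86, 159.86, 180, 180, 180, 180].

## Interface

Orientations are given as a 3x3 rotation matrix whose columns are the frame's x, y, z axes.
In Python, from rig import bot, viewer, workorder, models gives the robot as it stands.
- The arm moves only by the shell command python3 -m jog 'ROWS'. ROWS is JSON, a list of rows, each a list of 7 numbers: the opening, from 0 (shut) to 1 (fully open), then the shift along the tool's x, y, z in m, then the turn, a rotation vector about the tool's x, y, z in degrees. In form: [[claw, x, y, z, ax, ay, az], ...]. A call has 1 to 20 rows; each row is the pose to reach, as a shift and turn from the pose commanded when the call began, along the tool's axes at that moment; what a row does not reach only later rows make up. A row lasts 1/8 s, in which the tool goes at most 62.5 mm and 10.7 degrees, less where a joint would pass 70% of its speed; a pose out of reach is approached as far as the arm can. A call with a gripper value outside its range is refused whole. The fingers move at their own pace and stop on an object; the grip force is fixed at half the most. Time passes only in rows, so rows that repeat a pose let the fingers close. It gives the time, the measured TCP pose, the force, the opening and the grip force at its end, in the units of the state.
- bot.read_state(): the state, without advancing time (a new reading comes with each control period).
- viewer.capture(name): name is "scene" or "top" or "wrist"; returns (picture, depth): 420x560x3 uint8, blue, green, red; 420x560 float32, m along the optical axis (not along the pixel's ray), 0 where there is no reading.
- viewer.camera_info(name): a dict with "fx", "fy", "cx", "cy" (pixels), "world_to_cam" (4x4, takes a point from world to camera coordinates). Camera axes: x right, y down, z forward; pixel columns grow to the right and rows downward; lengths in m; the calibration is good to about 2 mm. A picture is of the moment at which its call begins: read the wrist's pose just before it. camera_info takes no time and is no camera call; for the wrist camera it gives the pose at the moment of the call.
- workorder.hand_in(): hands the job in; it is judged then, once.
Trained networks look in the newest picture that a camera, given by its name, has taken for a name from the list of things; names that differ only in an ending like _2 or _b are one class to them, and where a whole thing is asked for, a point or a joint stands for the part that bears it (a point fixed in the world has none). Each returns a list of dicts, best first, with "p" (0 to 1); they miss things now and then, are a little off and sometimes report something else, mostly with a low value. They report only what shows in the picture. A call takes as long as a camera call. They do not tell look-alikes from the thing itself.
- models.outline_of(camera, thing): "mask" (420x560 bool, what is visible of it).
- models.tip_of(camera, thing): "xyz" ([x, y, z] in m, in world coordinates, good to about 4 mm: a listed point, or the origin of a listed thing).
The state is a dict: "time_s": time; "joint_positions": joint angles; "qvel": joint speeds; "tau": joint torques, N m; "position": TCP position; "tcp_rot": TCP orientation; "force": force on the tool from outside, world axes, zero at the start; "moment": the same for the moment, N m; "opening": opening from 0.0 (shut) to 1.0 (fully open); "grasp_force": force on a finger pad.
Only numpy, scipy, OpenCV 4.12 (cv2) and the standard library are available. Lean on these libraries where they do the work, as an engineer would, in place of code of your own. Each camera call takes 0.05 s, during which the arm holds its last target. There are 200 camera calls.

## Working session

There is one attempt and no reset: what is moved stays moved. The work goes in short steps, Python scripts to look and compute and a shell command to move; the robot and the scene stay as the last step left them, time stands still between calls to the robot, and variables do not carry over. Pictures are saved under pics/ and viewed, at most 10 in all, crops included, and the job is handed in when it is done.

```bash
mkdir -p pics; python3 - <<'E'
from rig import bot, viewer, workorder, models
import cv2, numpy as np
ims=[]
for c in ["scene","top"]:
    im,d=viewer.capture(c); cv2.imwrite(f"pics/{c}0.png",im); np.save(f"pics/{c}0.npy",d)
    for t in ["block","rack","lifter","lifter_grip","baren","jar"]:
        print(c,t,[(round(r["p"],2),np.round(r["xyz"],3).tolist()) for r in models.tip_of(c,t)])
s=bot.read_state(); print(s["time_s"],np.round(s["tcp_rot"],3).tolist())
E
```

```text
scene block [(0.74, [0.576, 0.107, 0.048])]
scene rack [(0.96, [0.304, 0.216, -0.0]), (0.69, [0.574, 0.1, -0.002])]
scene lifter [(0.68, [0.512, -0.178, -0.002])]
scene lifter_grip [(0.65, [0.524, -0.285, 0.047])]
scene baren [(0.58, [0.745, -0.156, 0.001])]
scene jar [(0.62, [0.484, 0.412, 0.002]), (0.61, [0.747, -0.16, 0.002])]
top block [(0.91, [0.577, 0.11, 0.047])]
top rack [(0.63, [0.307, 0.217, 0.001])]
top lifter [(0.95, [0.514, -0.178, -0.003])]
top lifter_grip [(0.63, [0.527, -0.289, 0.048])]
top baren [(0.83, [0.753, -0.155, 0.004]), (0.47, [0.482, 0.419, -0.003])]
top jar [(0.73, [0.486, 0.42, -0.002])]
0.7 [[0.954, 0.299, 0.0], [0.299, -0.954, -0.0], [0.0, 0.0, -1.0]]
```

```bash
ls . pics
```

```text
.:
pics

pics:
scene0.npy
scene0.png
top0.npy
top0.png
```

View pics/top0.png

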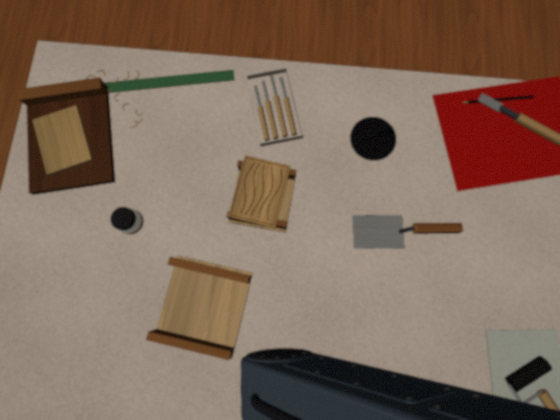

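View pics/scene0.png

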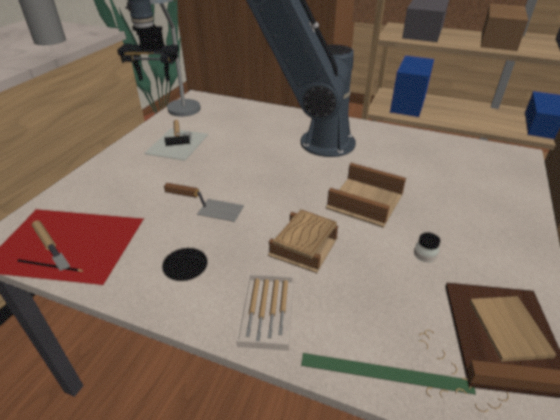

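The top view shows the block on the small rack at about (262,193), the lifter at (378,231) to (462,228), the baren at (373,138) and the jar at (125,219). The larger look-alike rack is at (200,307). Next I'll measure the yaws.

```bash
cat > h.py <<'E'
from rig import bot, viewer, workorder, models
import cv2, numpy as np
def cloud(c,d):
    K=viewer.camera_info(c); v,u=np.mgrid[:420,:560]
    P=np.stack([(u-K["cx"])/K["fx"]*d,(v-K["cy"])/K["fy"]*d,d,np.ones_like(d)],-1)
    W=P@np.linalg.inv(K["world_to_cam"]).T
    W[d<=0]=np.nan
    return W[...,:3]
def box(W,m,lo,hi):
    p=W[m]; p=p[(p[:,2]>lo)&(p[:,2]<hi)]
    r=cv2.minAreaRect((p[:,:2]*1000).astype(np.float32))
    return len(p),np.round(r[0],1),np.round(r[1],1),round(r[2],1),np.round(np.median(p[:,2])*1000,1)
E
python3 - <<'E'
from h import *
d=np.load("pics/top0.npy"); W=cloud("top",d)
R=lambda x0,x1,y0,y1:(W[...,0]>x0)&(W[...,0]<x1)&(W[...,1]>y0)&(W[...,1]<y1)
b=R(.45,.7,0,.22)
print("block",box(W,b,.056,.07)); print("rail/all",box(W,b,.03,.055))
p=W[b]; print(np.histogram(p[:,2],np.arange(-.004,.072,.004)))
l=R(.43,.6,-.4,-.08)
print("handle",box(W,l,.03,.075)); print("lifter above 3",box(W,l,.0025,.02))
for t in ["lifter","block","rack"]:
  for r in models.outline_of("top",t)[:2]:
    m=r["mask"]; print(t,round(r["p"],2),m.sum(),np.argwhere(m).mean(0).round())
    if t=="lifter": print(box(W,m,-.004,.015),box(W,m,.03,.08))
    if t=="block": print(box(W,m,.05,.08))
K=viewer.camera_info("top"); print(np.linalg.inv(K["world_to_cam"])[:3,3], K["fx"])
E
```

```text
block (3070, array([573.3, 109.9]), array([110.3, 150.3]), 81.4, np.float64(61.9))
rail/all (207, array([567.7, 105.1]), array([139.6, 145.9]), 85.4, np.float64(49.7))
(array([2540, 2433,  341,  246,   16,   14,   14,   18,    9,   15,    8,
          8,   31,  119,   25,  268, 2532,  270]), array([-0.004,  0.   ,  0.004,  0.008,  0.012,  0.016,  0.02 ,  0.024,
        0.028,  0.032,  0.036,  0.04 ,  0.044,  0.048,  0.052,  0.056,
        0.06 ,  0.064,  0.068]))
handle (576, array([ 524.5, -291.9]), array([ 23.2, 121.3]), 5.5, np.float64(62.8))
lifter above 3 (2139, array([ 514.7, -239.8]), array([169.4, 319.8]), 0.4, np.float64(3.9))
lifter 0.82 2120 [231. 393.]
(1563, array([ 521.7, -246.1]), array([ 78.4, 255.4]), 7.4, np.float64(4.3)) (536, array([ 524. , -290.5]), array([ 22.2, 118.4]), 5.7, np.float64(62.9))
block 0.61 3045 [192. 259.]
(3024, array([573.1, 110. ]), array([110.3, 149.6]), 81.5, np.float64(61.9))
rack 0.98 7340 [308. 202.]
rack 0.64 793 [207. 276.]
[0.36705712 0.03840594 0.90913323] 381.8266022681994
```

```bash
python3 - <<'E'
from h import *
from scipy.optimize import minimize
d=cv2.medianBlur(np.load("pics/top0.npy"),3); W=cloud("top",d)
b=(W[...,0]>.46)&(W[...,0]<.68)&(W[...,1]>0.01)&(W[...,1]<.21)
print(box(W,b,.045,.054)); print(box(W,b,.006,.054)); 
p=W[b]; r=p[(p[:,2]>.046)&(p[:,2]<.054)][:,:2]*1000
def f(q):
    a=np.radians(q[2]); e=(r-q[:2])@np.array([[np.cos(a),-np.sin(a)],[np.sin(a),np.cos(a)]])
    ex=np.maximum(abs(abs(e[:,0])-62)-7,0); ey=np.maximum(abs(e[:,1])-70,0)
    return np.minimum(ex+ey,8).mean()+.02*np.minimum(abs(abs(e[:,0])-62),10).mean()
res=[minimize(f,[573+dx,105+dy,a],method="Nelder-Mead") for a in (-14,-9,-5,0) for dx in (-5,5) for dy in (-5,5)]
for s in sorted(res,key=lambda s:s.fun)[:4]: print(s.x.round(1),round(s.fun,3))
E
python3 -m jog '[[1,0.418,-0.214,0,0,0,-78],[1,0.418,-0.214,0,0,0,-78],[1,0.418,-0.214,0,0,0,-78],[1,0.418,-0.214,0,0,0,-78],[1,0.418,-0.214,0,0,0,-78],[1,0.418,-0.214,0,0,0,-78],[1,0.418,-0.214,0,0,0,-78],[1,0.418,-0.214,0,0,0,-78],[1,0.418,-0.214,0,0,0,-78],[1,0.418,-0.214,0,0,0,-78],[1,0.418,-0.214,0,0,0,-78],[1,0.418,-0.214,0,0,0,-78]]'
python3 - <<'E'
from h import *
s=bot.read_state(); print(s["time_s"],s["position"],np.round(s["tcp_rot"],3).tolist(),np.round(s["joint_positions"],1))
im,d=viewer.capture("wrist"); cv2.imwrite("pics/w1.png",im); np.save("pics/w1.npy",d)
W=cloud("wrist",d)
l=(W[...,0]>.42)&(W[...,0]<.62)&(W[...,1]>-.4)&(W[...,1]<-.08)
print("handle",box(W,l,.05,.075)); print("blade",box(W,l,.0025,.02))
print([np.round(r["xyz"],3) for r in models.tip_of("wrist","lifter_grip")],[np.round(r["xyz"],3) for r in models.tip_of("wrist","lifter")])
E
```

```text
(167, array([568.5, 105. ]), array([140. , 147.8]), 85.5, np.float64(49.9))
(793, array([568.7, 105.3]), array([140.4, 147.8]), 85.4, np.float64(8.6))
[570.2 105.   -4.3] 0.373
[570.2 105.   -4.3] 0.373
[570.2 105.   -4.3] 0.373
[570.2 105.   -4.3] 0.373
time_s: 2.35
position: [0.5211, -0.2681, 0.2336]
tcp_rot: [[-0.092, 0.996, -0.0], [0.996, 0.092, -0.0], [-0.0, -0.0, -1.0]]
force: [0.9, 0.8, -0.0]
opening: 1.001
grasp_force: 0.0
2.35 [ 0.52112333 -0.26810834  0.23357511] [[-0.092, 0.996, -0.0], [0.996, 0.092, -0.0], [-0.0, -0.0, -1.0]] [-38.1  27.2  87.8  -0.   65.  -43.4]
handle (1772, array([ 526.4, -293.2]), array([ 23.8, 113.7]), 5.9, np.float64(63.6))
blade (7444, array([ 520. , -229.9]), array([199.4, 299.9]), 0.1, np.float64(4.9))
[array([ 0.526, -0.279,  0.047])] [array([ 0.511, -0.179, -0.004])]
```

```bash
python3 -m jog '[[1,0.001,0.0015,0.05,0,0,-0.4],[1,0.001,0.0015,0.1,0,0,-0.4],[1,0.001,0.0015,0.14,0,0,-0.4],[1,0.001,0.0015,0.17,0,0,-0.4],[1,0.001,0.0015,0.185,0,0,-0.4],[1,0.001,0.0015,0.191,0,0,-0.4],[1,0.001,0.0015,0.191,0,0,-0.4],[0,0.001,0.0015,0.191,0,0,-0.4],[0,0.001,0.0015,0.191,0,0,-0.4],[0,0.001,0.0015,0.191,0,0,-0.4],[0,0.001,0.0015,0.191,0,0,-0.4],[0,0.001,0.0015,0.191,0,0,-0.4],[0,0.001,0.0015,0.191,0,0,-0.4],[0,0.001,0.0015,0.191,0,0,-0.4],[0,0.001,0.0015,0.191,0,0,-0.4]]'
```

```text
time_s: 4.38
position: [0.5233, -0.2659, 0.0425]
tcp_rot: [[-0.101, 0.995, 0.0], [0.995, 0.101, 0.0], [0.0, 0.0, -1.0]]
force: [-0.7, -0.6, -0.6]
opening: 0.252
grasp_force: 30.0
```

```bash
python3 -m jog '[[0,0,0,-0.005,0,0,0],[0,0,0,-0.012,0,0,0],[0,0,0,-0.02,0,0,0],[0,0,0,-0.025,0,0,0],[0,0,0,-0.025,0,0,0],[0,0,0,-0.025,0,0,0]]'
cat >> h.py <<'E'
def blade(c="wrist",name=None):
    s=bot.read_state(); im,d=viewer.capture(c); W=cloud(c,d)
    if name: cv2.imwrite(f"pics/{name}.png",im)
    t=s["position"]; R=np.array(s["tcp_rot"])
    q=(W-t)@R   # tool frame: x ~ lifter y, y ~ lifter x, z down; blade x from 30..150
    m=(q[...,0]>.04)&(q[...,0]<.145)&(abs(q[...,1])<.036)&(q[...,2]>.02)&(q[...,2]<.06)
    p=q[m]; 
    for _ in range(3):
        A=np.c_[p[:,:2],np.ones(len(p))]; k=np.linalg.lstsq(A,p[:,2],rcond=None)[0]; e=abs(A@k-p[:,2]); p=p[e<.004]
    print("n",len(p),"slope x,y deg",np.degrees(k[:2]).round(2),"z at x=.09 mm",round((k@[.09,0,1])*1000,1))
    w=(q[...,0]>.02)&(q[...,0]<.2)&(abs(q[...,1])<.07)&(abs(q[...,2]-(q[...,0]*k[0]+q[...,1]*k[1]+k[2]))<.005)
    r=cv2.minAreaRect((q[w][:,:2]*1000).astype(np.float32)); print("rect tool mm",r)
E
python3 - <<'E'
from h import *
blade(name="w2")
E
```

```text
time_s: 5.12
position: [0.5231, -0.2659, 0.0675]
tcp_rot: [[-0.101, 0.995, -0.0], [0.995, 0.101, 0.0], [0.0, -0.0, -1.0]]
force: [-0.4, -0.4, -2.2]
opening: 0.252
grasp_force: 30.0
n 21264 slope x,y deg [0.17 0.06] z at x=.09 mm 38.0
rect tool mm ((84.80978393554688, 0.3150672912597656), (113.03125762939453, 80.50743865966797), 0.0774652436375618)
```

View pics/w2.png

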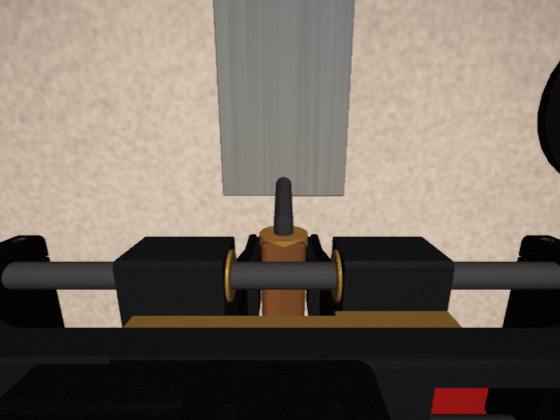

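The blade is gripped and level: slope is below 0.2°, and its rear edge at pixel row 195 puts the blade centre 88 mm ahead of the TCP. Next I'll line it up in front of the channel.

```bash
python3 -m jog '[[0,0.008,0.003,0,0,0,1],[0,0.025,0.008,0,0,0,2.5],[0,0.045,0.015,0,0,0,4],[0,0.065,0.021,0,0,0,6],[0,0.085,0.028,0,0,0,8],[0,0.103,0.034,0,0,0,9.5],[0,0.115,0.0375,0,0,0,10.5],[0,0.119,0.039,0,0,0,10.8],[0,0.119,0.039,0,0,0,10.8],[0,0.119,0.039,0,0,0,10.8]]'
python3 - <<'E'
from h import *
blade(name="w3")
s=bot.read_state(); print(s["position"],np.round(s["tcp_rot"],4).tolist())
im,d=viewer.capture("top"); cv2.imwrite("pics/t3.png",im); W=cloud("top",d)
l=(W[...,0]>.45)&(W[...,0]<.64)&(W[...,1]>-.09)&(W[...,1]<.02)
print("blade top cam",box(W,l,.02,.04))
b=(W[...,0]>.46)&(W[...,0]<.68)&(W[...,1]>0.01)&(W[...,1]<.21)
print("block",box(W,b,.056,.068)); print("rack",box(W,b,.006,.054))
im2,d=viewer.capture("scene"); cv2.imwrite("pics/s3.png",cv2.resize(im2[130:330,130:430],None,fx=2.6,fy=2.6))
E
```

```text
time_s: 6.42
position: [0.55, -0.1441, 0.0675]
tcp_rot: [[0.087, 0.996, 0.0], [0.996, -0.087, -0.0], [-0.0, 0.0, -1.0]]
force: [0.1, 0.0, -2.1]
opening: 0.251
grasp_force: 30.0
n 21225 slope x,y deg [0.22 0.05] z at x=.09 mm 37.9
rect tool mm ((84.74766540527344, 0.059947967529296875), (113.46524047851562, 80.34001922607422), 0.2265508621931076)
[ 0.54999347 -0.14417836  0.06755456] [[0.0877, 0.9961, 0.0001], [0.9961, -0.0877, -0.0002], [-0.0002, 0.0001, -1.0]]
blade top cam (0, array([0., 0.]), array([0., 0.]), 0.0, np.float64(nan))
block (0, array([0., 0.]), array([0., 0.]), 0.0, np.float64(nan))
rack (0, array([0., 0.]), array([0., 0.]), 0.0, np.float64(nan))
  return _methods._mean(a, axis=axis, dtype=dtype,
  ret = ret.dtype.type(ret / rcount)
```

View pics/w3.png

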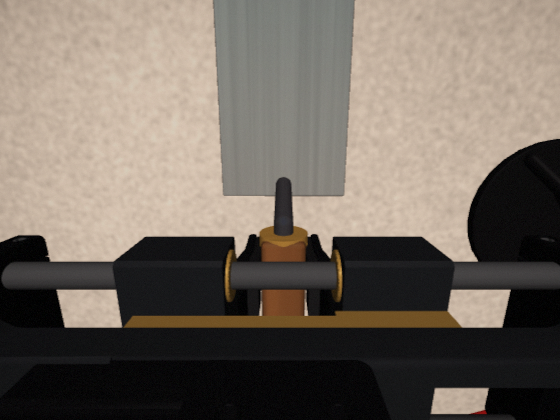

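View pics/t3.png

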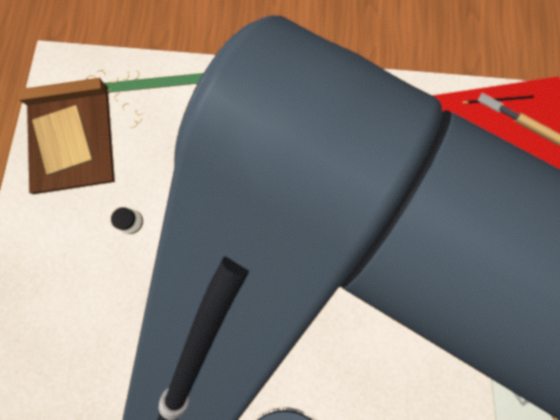

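View scene.

The wrist view shows the blade square ahead with its rear edge at row 195. The top camera is fully covered by the arm, so I'll check the scene crop.

View pics/s3.png

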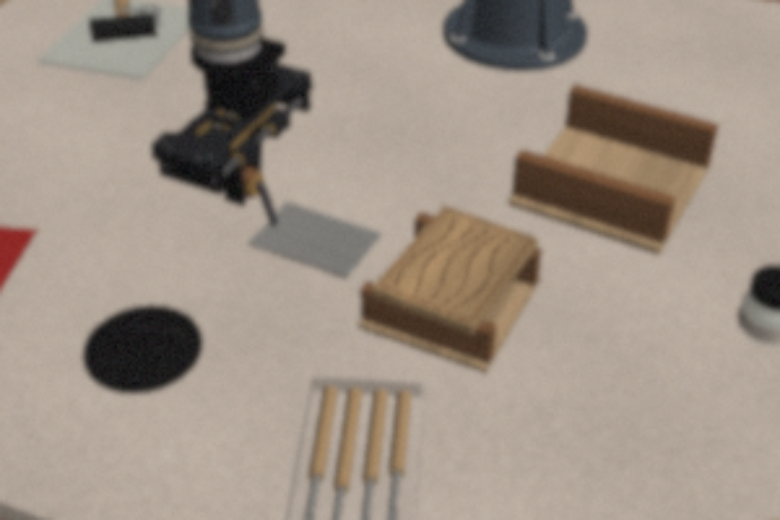

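The scene crop shows the blade at (315,240) pointing into the channel, which opens at about (400,255). I'll go partly in and check the clearance to the rails.

```bash
python3 -m jog '[[0,0.005,0,0,0,0,0],[0,0.015,0,0,0,0,0],[0,0.027,0,0,0,0,0],[0,0.039,0,0,0,0,0],[0,0.051,0,0,0,0,0],[0,0.063,0,0,0,0,0],[0,0.071,0,0,0,0,0],[0,0.075,0,0,0,0,0],[0,0.075,0,0,0,0,0]]'
python3 - <<'E'
from h import *
s=bot.read_state(); im,d=viewer.capture("wrist"); cv2.imwrite("pics/w4.png",im); W=cloud("wrist",d)
q=(W-s["position"])@np.array(s["tcp_rot"]); z=W[...,2]
for n,lo,hi in(("rail",.045,.054),("blade",.026,.034),("block",.058,.068)):
    m=(z>lo)&(z<hi)&(q[...,0]>.02); p=q[m]*1000
    for sgn in(-1,1):
        k=p[p[:,1]*sgn>0]; print(n,sgn,len(k), np.percentile(k,[1,50,99],axis=0)[:,:2].round(1).tolist() if len(k) else "")
E
```

```text
time_s: 7.7
position: [0.5566, -0.0687, 0.0676]
tcp_rot: [[0.087, 0.996, 0.0], [0.996, -0.087, -0.0], [-0.0, 0.0, -1.0]]
force: [0.5, -0.5, -2.5]
opening: 0.249
grasp_force: 30.0
rail -1 1934 [[34.8, -69.3], [117.4, -58.3], [129.0, -0.8]]
rail 1 1383 [[34.2, 1.0], [113.6, 61.4], [124.1, 70.5]]
blade -1 11865 [[29.6, -53.3], [87.9, -20.5], [132.3, -0.1]]
blade 1 11537 [[29.5, 0.5], [86.2, 20.6], [129.6, 57.0]]
block -1 1325 [[30.0, -71.5], [126.8, -22.8], [129.0, -0.1]]
block 1 3089 [[31.1, 0.9], [124.3, 41.3], [128.2, 73.8]]
```

View pics/w4.png

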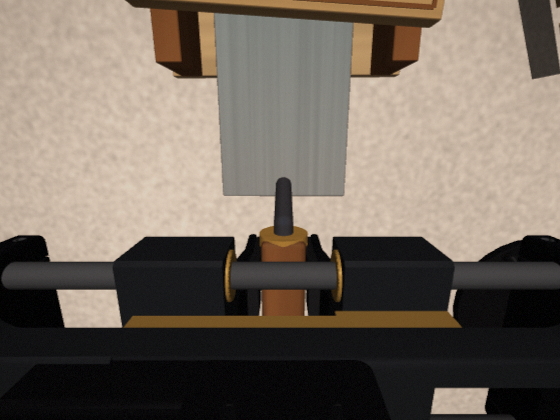

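The blade sits centred between the rails: rail edges are at about −69 and +70 mm, and the block's near edge is about 126 mm ahead. Before going under, I'll check the height of the gripper parts that will pass near the block.

```bash
python3 - <<'E'
from h import *
s=bot.read_state(); im,d=viewer.capture("wrist"); W=cloud("wrist",d)
q=(W-s["position"])@np.array(s["tcp_rot"])*1000
for v,u in((242,180),(270,180),(300,180),(245,400),(270,60),(250,20),(236,283),(245,250),(245,316),(300,250),(185,283)): print((v,u),q[v,u].round(0),"world z",round(W[v,u,2]*1000))
E
```

```text
(242, 180) [ 38. -31. -69.] world z 137
(270, 180) [ 36. -26. -84.] world z 151
(300, 180) [ 27. -27. -83.] world z 151
(245, 400) [ 38.  34. -72.] world z 139
(270, 60) [ 32. -63. -76.] world z 144
(250, 20) [ 36. -77. -72.] world z 139
(236, 283) [ 19.  -0. -14.] world z 82
(245, 250) [ 11. -18.  -7.] world z 74
(245, 316) [11. 17. -6.] world z 74
(300, 250) [ -1. -14. -39.] world z 106
(185, 283) [38. -0. 23.] world z 44
```

```bash
python3 - <<'E'
from h import *
s=bot.read_state(); im,d=viewer.capture("wrist"); W=cloud("wrist",d)
q=(W-s["position"])@np.array(s["tcp_rot"])*1000
for v in range(160,236,6): print(v,q[v,283].round(1))
z=W[...,2]; m=(z>.058)&(z<.068)&(q[...,0]>100)
for y in range(-60,61,20):
    k=m&(abs(q[...,1]-y)<3); print(y,k.sum(),q[...,0][k].min().round(1))
E
```

```text
160 [51.4 -0.3 37.5]
166 [47.6 -0.3 37.7]
172 [43.7 -0.3 37.9]
178 [40.5 -0.3 33.5]
184 [38.2 -0.3 24.8]
190 [36.  -0.2 17.4]
196 [34.1 -0.2  9.8]
202 [32.5 -0.2  2.4]
208 [30.8 -0.2 -3.8]
214 [29.2 -0.2 -9.4]
220 [ 27.1  -0.2 -12.7]
226 [ 24.   -0.2 -12.8]
232 [ 21.1  -0.2 -13.6]
-60 43 128.0
-40 83 126.9
-20 121 125.8
0 157 124.4
20 203 123.3
40 234 121.9
60 271 120.7
```

The neck's front base is at x = 42 mm in the tool frame. Centring the blade fully would push the neck into the block's tacky edge, so I'll advance 77 mm. That leaves about 5 mm clearance and a centre offset of about 14 mm, inside the 40 mm allowed.

```bash
python3 -m jog '[[0,0.004,0,0,0,0,0],[0,0.012,0,0,0,0,0],[0,0.022,0,0,0,0,0],[0,0.032,0,0,0,0,0],[0,0.042,0,0,0,0,0],[0,0.052,0,0,0,0,0],[0,0.062,0,0,0,0,0],[0,0.070,0,0,0,0,0],[0,0.075,0,0,0,0,0],[0,0.077,0,0,0,0,0],[0,0.077,0,0,0,0,0],[0,0.077,0,0,0,0,0],[0,0.077,0,0,0,0,0]]'
python3 - <<'E'
from h import *
s=bot.read_state(); im,d=viewer.capture("wrist"); W=cloud("wrist",d)
q=(W-s["position"])@np.array(s["tcp_rot"])*1000
z=W[...,2]; m=(z>.056)&(z<.068)&(q[...,0]>34)&(q[...,2]>0)
for y in range(-60,61,20):
    k=m&(abs(q[...,1]-y)<3); print(y,k.sum(),q[...,0][k].min().round(1))
E
```

```text
time_s: 9.48
position: [0.5632, 0.0075, 0.0676]
tcp_rot: [[0.088, 0.996, 0.0], [0.996, -0.088, -0.0], [-0.0, 0.0, -1.0]]
force: [-0.1, -0.2, -2.3]
opening: 0.249
grasp_force: 30.0
-60 2020 52.2
-40 2043 50.6
-20 2061 49.3
0 2108 34.0
20 2112 47.4
40 2133 45.6
60 2164 44.5
```

```bash
python3 -m jog '[[0,0,0,-0.004,0,0,0],[0,0,0,-0.009,0,0,0],[0,0,0,-0.014,0,0,0],[0,0,0,-0.017,0,0,0],[0,0,0,-0.0185,0,0,0],[0,0,0,-0.0195,0,0,0],[0,0,0,-0.0205,0,0,0],[0,0,0,-0.0215,0,0,0],[0,0,0,-0.0225,0,0,0],[0,0,0,-0.0235,0,0,0],[0,0,0,-0.025,0,0,0],[0,0,0,-0.027,0,0,0],[0,0,0,-0.027,0,0,0],[0,0,0,-0.027,0,0,0]]'
cat >> h.py <<'E'
def blk():
    s=bot.read_state(); im,d=viewer.capture("wrist"); W=cloud("wrist",d)
    q=(W-s["position"])@np.array(s["tcp_rot"])
    m=(q[...,0]>.055)&(q[...,0]<.16)&(abs(q[...,1])<.066)&(q[...,2]>.005)&(q[...,2]<.04)
    p=W[m]
    for _ in range(3):
        A=np.c_[p[:,:2],np.ones(len(p))]; k=np.linalg.lstsq(A,p[:,2],rcond=None)[0]; p=p[abs(A@k-p[:,2])<.004]
    print("block n",len(p),"slopes deg",np.degrees(k[:2]).round(2),"mean top z mm",(p[:,2].mean()*1000).round(1),"moment",np.round(s["moment"],2))
    for y in (-50,-20,20,50):
        k=m&(abs(q[...,1]*1000-y)<3); 
        k2=(abs(q[...,1]*1000-y)<3)&(q[...,2]>.012)&(q[...,2]<.032)&(q[...,0]>.02); print(y,(q[...,0][k2].min()*1000).round(1))
    return im
E
python3 -c "
from h import *
cv2.imwrite('pics/w5.png',blk())"
```

```text
time_s: 11.28
position: [0.5632, 0.0078, 0.0946]
tcp_rot: [[0.087, 0.996, 0.0], [0.996, -0.087, -0.0], [-0.0, 0.0, -1.0]]
force: [0.5, -0.0, -3.3]
opening: 0.251
grasp_force: 30.0
block n 36807 slopes deg [-0.11 -0.37] mean top z mm 68.4 moment [-0.19 -0.04  0.01]
-50 50.8
-20 48.9
20 46.4
50 44.6
```

The block has lifted 6 mm and is level to within 0.4°, with about 1 N added to the load. I'll raise it the rest of the way smoothly.

```bash
python3 -m jog '[[0,0,0,-0.002,0,0,0],[0,0,0,-0.006,0,0,0],[0,0,0,-0.012,0,0,0],[0,0,0,-0.02,0,0,0],[0,0,0,-0.03,0,0,0],[0,0,0,-0.04,0,0,0],[0,0,0,-0.05,0,0,0],[0,0,0,-0.06,0,0,0],[0,0,0,-0.07,0,0,0],[0,0,0,-0.08,0,0,0],[0,0,0,-0.09,0,0,0],[0,0,0,-0.1,0,0,0],[0,0,0,-0.108,0,0,0],[0,0,0,-0.114,0,0,0],[0,0,0,-0.118,0,0,0],[0,0,0,-0.12,0,0,0],[0,0,0,-0.12,0,0,0],[0,0,0,-0.12,0,0,0],[0,0,0,-0.12,0,0,0],[0,0,0,-0.12,0,0,0]]'
python3 - <<'E'
from h import *
blk(); im,_=viewer.capture("scene"); cv2.imwrite("pics/s6.png",im)
for t in ["baren","jar"]: print(t,[(round(r["p"],2),np.round(r["xyz"],3).tolist()) for r in models.tip_of("scene",t)])
E
```

```text
time_s: 13.82
position: [0.5631, 0.0078, 0.2144]
tcp_rot: [[0.087, 0.996, -0.0], [0.996, -0.087, 0.0], [0.0, -0.0, -1.0]]
force: [0.1, 0.2, -2.0]
opening: 0.249
grasp_force: 30.0
block n 36865 slopes deg [-0.13 -0.39] mean top z mm 188.3 moment [-0.24 -0.03  0.03]
-50 50.7
-20 48.9
20 46.4
50 44.5
baren [(0.61, [0.745, -0.157, 0.001])]
jar [(0.69, [0.483, 0.412, 0.002])]
```

View pics/s6.png

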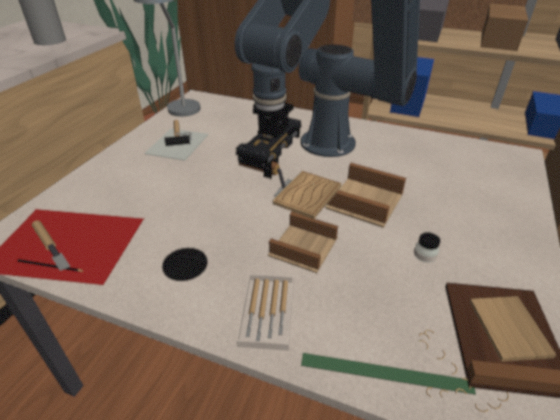

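The scene view shows the block level on the lifter at (310,193), well above the empty rack at (303,240). Its underside is about 176 mm up, and the baren and jar haven't moved.

```bash
python3 -c "
from rig import workorder
print(workorder.hand_in())"
```

```text
the job is handed in; nothing more can be done
None
```

I handed the job in with the block held level on the lifter, its underside about 176 mm above the table and nothing else carrying it; the baren and jar are where they started, and no verdict came back.

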